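Let the seed-mixing drum back to its filling position with the ratchet pawl

ROBOT

A 7-joint arm with a two-finger parallel gripper is mounted at the origin on the work surface. World frame = base frame: x ahead of the robot, y to its left, z up, the work surface at z = 0. Lengths are in m, angles in degrees, forces in N, time in s.
With the tool pointing down it reaches from about 0.425 to 0.875 m from the base axis. Payload 4.7 kg.
Tool frame: the origin (TCP) lies on the centre line of the jaws, within the pads' length; the fingertips stand 11 mm ahead of it and the grasp point (between the pads) lies 8 mm behind it (finger_overhang is the x of the fingertips in the tool frame, in m); x points along the fingers, z is the direction in which the jaws open and shut, and the axes are right-handed (so a half turn about x gives the same grasp; the last joint's range is limited). The gripper opens to 87 mm and grips with 3 to 60 N. Pads are 19 mm wide; open, the fingers measure 117 mm over their backs; the gripper's body (75 mm by 190 mm) begins 51 mm behind the grasp point.
Start: joints at [-76.427, 18.392, -4.016, 83.108, 1.295, 78.541, -3.26], TCP at [0.144, 0.634, 0.234] pointing down, gripper open.
Joint ranges: [-163.93, 163.93], [-17.29, 119.83], [-79.2, 71.16], [3.27, 140.29], [-89.18, 269.18], [5.43, 117.66], [-154.24, 154.24]. Speed limits (degrees/s): [147.25, 147.25, 180, 180, 180, 180, 180].

INTERFACE

Orientations are given as [roll, pitch, yaw] about the fixed x, y, z axes, in that order (R = Rz(yaw) Ry(pitch) Rx(roll)).
In Python, from cell import get_obs, read_camera, sign_off, cut_out, finger_overhang gives the robot as it stands.
- The arm moves only by the tool servo_tool, never from a script. Its argument "rows" is one flat list of numbers, 5 for each row, row after row: the shift along the world's x, y, z in mm, then the turn about the world's z in degrees, then the closure, from 0 (fully open) to 1 (shut). A call has 1 to 10 rows; each row is the pose to reach, as a shift and turn from the pose commanded when the call began; what a row does not reach only later rows make up. A row lasts 1/12 s, in which the tool goes at most 41.7 mm and 7.16 degrees, less where a joint would pass 70% of its speed; a pose out of reach is approached as far as the arm can. A call with a gripper value outside its range is refused whole. The fingers move at their own pace and stop on an object; "force" is the grip in N (left out, the last holds). Time passes only in rows, so rows that repeat a pose let the fingers close. It gives the time, the measured TCP pose, the force and the opening at its end, in the units of the state.
- get_obs(): the state, without advancing time (a new reading comes with each control period).
- read_camera(name): name is "scene" or "top" or "wrist"; returns a dict with "frame" (384x512x3 uint8, blue, green, red), "range_z" (384x512 float32, m along the optical axis (not along the pixel's ray), 0 where there is no reading), "intrinsics" (3x3 intrinsics, pixels), "cam_to_world" (4x4, takes a point from camera to world coordinates); the wrist camera has in their place "tool_from_camera" (4x4, takes a point from camera to tool coordinates, whose origin is the TCP and whose axes are the tool frame's). Camera axes: x right, y down, z forward; pixel columns grow to the right and rows downward; lengths in m; the calibration is good to about 2 mm. A picture is of the moment at which its call begins: read the wrist's pose just before it.
- sign_off(): hands the job in, once; it reports no verdict.
Trained networks look in a picture, given as the dict that the camera call returned (one of the last four; its "shot" number tells which), for a name from the list of things; names that differ only in an ending like _2 or _b are one class to them, and where a whole thing is asked for, a point or a joint stands for the part that bears it (a point fixed in the world has none). Each returns a list of dicts, best first, with "score" (0 to 1); they miss things now and then, are a little off and sometimes report something else, mostly with a low value. They report only what shows in the picture. A call takes as long as a camera call.
- cut_out(name, picture): "pixels" (384x512 bool, what is visible of it) and "extent" ([centre column, centre row, width, height] in pixels, round what is visible of it).
The state is a dict: "time_s": time; "qpos": joint angles; "joint_velocities": joint speeds; "effort": joint torques, N m; "tool_pos": TCP position; "tool_rot": TCP orientation; "force": force on the tool from outside, world axes, zero at the start; "wrist_torque": the same for the moment, N m; "grip_width": finger opening in m.
Only numpy, scipy, OpenCV 4.12 (cv2) and the standard library are available. Lean on these libraries where they do the work, as an engineer would, in place of code of your own. Each camera call takes 0.05 s, during which the arm holds its last target.

TASK

Press the button on the pawl's tail down gently, without forcing the pawl against its stop, so that the pawl lifts out of the ratchet wheel and the seed-mixing drum runs back by itself, without being touched. When the drum's filling neck is just about to point straight up, let the pawl drop back so that it catches the wheel and holds the drum there with the neck upright. Leave the jar, the dish and the potted seedlings where they are.

Things in the scene. Friction and masses are not known exactly. Their poses are not given: they have to be found in the camera images.
- stand: Grey stand of the seed-mixing drum, fixed to the table. Base 245 x 210 x 12 mm. Origin: on the table under the middle of the axle; z up, y along the axle (110 mm up), pawl on the -x side. Cheeks 50 mm wide, 130 mm high at y = -82 and +98. Cream drum 110 mm across, y = -65 to +50 mm. Nothing stands above the pawl's tail.
- wheel (a point): Centre of the dark steel ratchet wheel, on the axle, axes as the stand's. The wheel is fixed to the drum: 12 saw teeth, 104 mm across the tips, 8 mm deep, 14 mm thick. In its plane lies the steel pawl, a rocker: pivot at x = -74, z = +26 mm from here, toe 60 mm from the pivot on the wheel, flat tail 68 mm long to -x.
- drum (a joint): Drum angle, rad: 0 = filling neck straight up, positive = neck leans to the stand's +x. A spring drives it to smaller angles, a damper keeps that to 0.16 to 0.21 rad/s. The pawl holds it only at whole multiples of 0.524 (one tooth), 0 being one; let go between, it runs down to the next. Starts near 1.05, 1.57 or 2.09, after creeping up to 3 s onto its tooth. End stop at -0.9.
- neck (a point): Centre of the top of the filling neck, a short round cream collar with a steel rim 52 mm across, that stands out of the drum at the stand's y = -8 mm; this point is 85 mm from the axle. z points out along the neck.
- pawl (a joint): Pawl angle, rad: 0 = toe fully down between the teeth, growing as the tail is pressed down and the toe lifts. The toe clears the tooth tips at about 0.12; at 0.148 it meets a hard stop. A spring returns it to 0.
- tail (a point): Centre of the top face of the pawl's tail, 55 mm from the pivot. Over it stands the button: a stiff thumbscrew with flat black head 24 mm across. Its top is 8 to 22 mm above this point, different each run, not measured: find it by touch. Pressed 6 to 6.5 mm down the toe clears; hard stop at 8 mm. Takes 6 to 9 N to free the toe, 4 to 6 N to hold it. Keep below 16 N. z up.
- seed_jar: Amber glass jar with white cap, 56 mm across and 85 mm high, bystander; origin at the centre of its underside.
- dish: Shut round glass dish, 94 mm across and 17 mm high, bystander; origin at the centre of its underside.
- pot: Terracotta pot, 84 mm across and 72 mm high, with seedlings up to 130 mm high, bystander; origin at the centre of its underside.

How it is judged (in metres and radians):
On the way, in this order (a step that is already met when the one before it is completed fails the run):
1. the pawl is pressed clear of the wheel by the fingers (value of joint pawl above 0.1 rad and contact force between the fingers and pawl above 0.5 N), for 0.2 s.
2. the drum has run back until less than one tooth is left (value of joint drum below 0.5 rad), for 0.1 s.
At the end, for the whole second after the job is handed in: The drum stands still with its filling neck straight up (within 0.15 rad), held by the pawl, which is fully down between the teeth (below 0.03 rad); the robot touches nothing; jar, dish and pot are where they were (value of joint drum between -0.15 and 0.15 rad and velocity of joint drum between -0.02 and 0.02 rad/s and value of joint pawl below 0.03 rad).
It fails at once if the pawl or its button is pressed with more than 16 N (contact force between any of the fingers, the arm and pawl above 16 N).
It fails at once if the robot touches the drum or its wheel (contact force between any of the fingers, the arm and drum above 1 N).
It fails at once if a bystander is moved by more than 20 mm (distance of any of seed_jar, dish, pot from where it was at the start of the episode above 0.02 m).
It also fails if it takes over 67 s, if anything falls off the work surface, if the arm or the gripper's body presses on something with over 40 N, if the wrist force passes 120 N, or if a joint passes its speed limit or range.

## Working session

There is one attempt and no reset: what is moved stays moved. The work goes in short steps, Python scripts to look and compute and a tool call to move; the robot and the scene stay as the last step left them, time stands still between calls to the robot, and variables do not carry over. Pictures are saved under pics/ and viewed, and the job is handed in when it is done.

Besides the shell and the picture viewer there is one more tool, called after ">>>" as name(argument=value, ...) on one line, values as JSON. servo_tool: Moves the arm, as the interface text tells. Its arguments: {"type":"object","properties":{"rows":{"type":"array"},"force":{"type":"number"}},"required":["rows"]}

```bash
mkdir -p pics; ls
python3 - <<'E'
from cell import *
import cv2,numpy as np
o=get_obs();print({k:np.round(v,4) for k,v in o.items()})
for n in("scene","top"):
    p=read_camera(n);cv2.imwrite(f"pics/{n}0.png",p["frame"])
    print(n,np.round(p["cam_to_world"],3).tolist(),p["intrinsics"].tolist())
    for t in("stand","wheel","neck","pawl","tail","pot","dish","seed_jar"):
        r=cut_out(t,p)
        print(t,[(round(x["score"],2),np.round(x["extent"]).tolist()) for x in r[:2]])
    np.savez(f"{n}0.npz",f=p["frame"],z=p["range_z"],K=p["intrinsics"],T=p["cam_to_world"])
E
```

```text
pics
{'time_s': np.float64(0.0), 'qpos': array([-76.4267,  18.4418,  -4.015 ,  83.1765,   1.2971,  78.5423,
        -3.2595]), 'joint_velocities': array([-0.0029, -0.1294,  0.0857, -0.0786,  0.0199, -0.103 ,  0.0859]), 'effort': array([-3.00000e-04, -4.91296e+01, -4.04000e-01, -3.12524e+01,
       -6.40000e-02,  4.36000e-02,  2.00000e-04]), 'tool_pos': array([0.1436, 0.6334, 0.2324]), 'tool_rot': array([-175.9896,   89.8845,  -98.7526]), 'force': array([-0.4188,  0.0634,  0.3158]), 'wrist_torque': array([-0.034 ,  0.0278, -0.0059]), 'grip_width': np.float64(0.0871)}
scene [[0.851, 0.312, -0.422, 0.917], [0.525, -0.514, 0.678, -0.462], [-0.005, -0.799, -0.601, 0.591], [0.0, 0.0, 0.0, 1.0]] [[349.9442905596954, 0.0, 255.22465751793735], [0.0, 349.9442905596954, 189.572550633219], [0.0, 0.0, 1.0]]
stand [(0.55, [284.0, 211.0, 129.0, 120.0])]
wheel [(0.89, [283.0, 214.0, 125.0, 125.0])]
neck [(0.85, [294.0, 200.0, 77.0, 70.0]), (0.75, [284.0, 214.0, 126.0, 126.0])]
pawl [(0.57, [290.0, 156.0, 44.0, 19.0])]
tail [(0.72, [291.0, 158.0, 35.0, 12.0])]
pot [(0.93, [209.0, 255.0, 43.0, 60.0])]
dish [(0.87, [190.0, 218.0, 36.0, 30.0]), (0.74, [293.0, 197.0, 78.0, 67.0])]
seed_jar [(0.96, [358.0, 192.0, 24.0, 36.0])]
top [[0.007, -0.995, 0.098, 0.513], [-1.0, -0.005, 0.024, 0.027], [-0.023, -0.098, -0.995, 0.953], [0.0, 0.0, 0.0, 1.0]] [[370.32886516665945, 0.0, 253.62284100211755], [0.0, 370.32886516665945, 192.40930190102637], [0.0, 0.0, 1.0]]
stand [(0.96, [229.0, 185.0, 110.0, 114.0])]
wheel [(0.59, [227.0, 185.0, 110.0, 119.0])]
neck [(0.72, [229.0, 162.0, 70.0, 75.0])]
pawl [(0.77, [188.0, 185.0, 30.0, 54.0]), (0.58, [228.0, 185.0, 111.0, 113.0])]
tail [(0.72, [190.0, 183.0, 25.0, 56.0])]
pot [(0.37, [270.0, 265.0, 36.0, 39.0])]
dish [(0.55, [267.0, 266.0, 37.0, 35.0])]
seed_jar [(0.72, [165.0, 126.0, 24.0, 26.0])]
```

Run:
```python
import cv2
for n,(a,b,c,d) in {"scene":(120,310,160,400),"top":(90,310,120,320)}.items():
    f=cv2.imread(f"pics/{n}0.png");f=f[a:b,c:d]
    cv2.imwrite(f"pics/{n}0z.png",cv2.resize(f,None,fx=2.7 if n=="top" else 3,fy=2.7 if n=="top" else 3,interpolation=2))
```

```text
(no output)
```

View pics/scene0z.png

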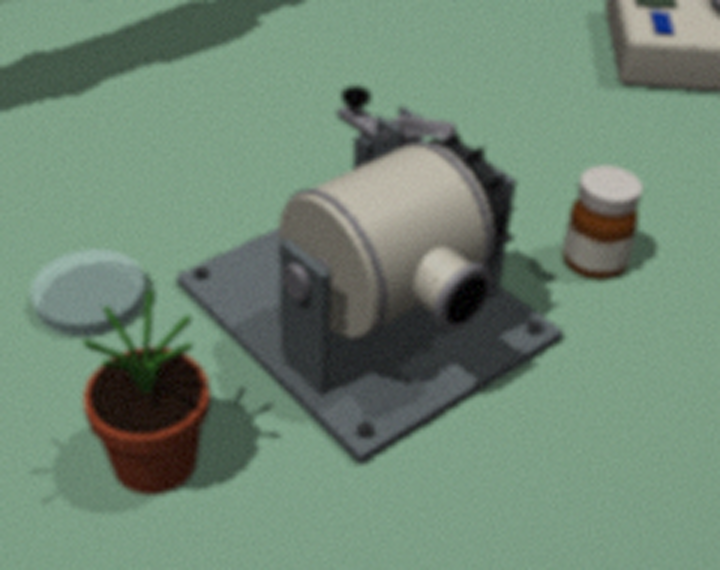

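View pics/top0z.png

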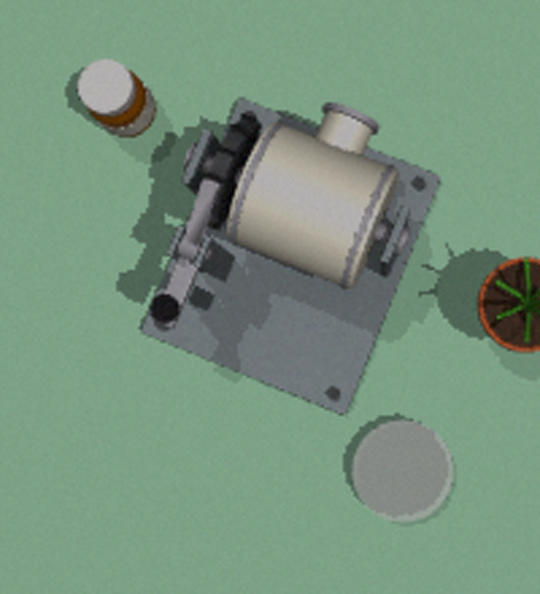

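View pics/top0.png

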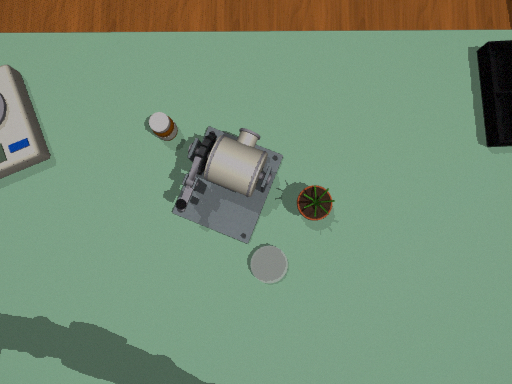

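```bash
cat > h.py <<'E'
import numpy as np,cv2
def load(n):
    d=np.load(n+".npz");return d
def ray(d,u,v):
    K,T=d["K"],d["T"];r=np.linalg.inv(K)@[u,v,1];return T[:3,3],T[:3,:3]@r
def tri(a,pa,b,pb):
    o1,r1=ray(a,*pa);o2,r2=ray(b,*pb)
    s,_,_,_=np.linalg.lstsq(np.c_[r1,-r2],o2-o1,rcond=None)
    p,q=o1+s[0]*r1,o2+s[1]*r2
    return (p+q)/2,np.linalg.norm(p-q)
def back(d,mask=None):
    z=d["z"];v,u=np.nonzero((z>0)&(mask if mask is not None else True))
    K,T=d["K"],d["T"];c=np.c_[(u-K[0,2])/K[0,0],(v-K[1,2])/K[1,1],np.ones(len(u))]*z[v,u][:,None]
    return c@T[:3,:3].T+T[:3,3],u,v
E
python3 - <<'E'
from h import *
t,s=load("top0"),load("scene0")
print("button",tri(t,(181.1,203.7),s,(278.3,151.7)))
for n,d,(u0,v0) in(("top",t,(181,204)),("scene",s,(278,152))):
    K,T=d["K"],d["T"]
    for v in range(v0-5,v0+6):
        print(n,v,[tuple(np.round((T[:3,:3]@(np.linalg.inv(K)@[u,v,1]*d["z"][v,u])+T[:3,3])*1000).astype(int)) if False else int(round(1000*(T[:3,:3]@(np.linalg.inv(K)@[u,v,1]*d["z"][v,u])+T[:3,3])[2])) for u in range(u0-6,u0+7)])
# base plate corners in top view (z=.012)
for u,v in [(120+240/2.7,90+98/2.7),(120+440/2.7,90+180/2.7),(120+345/2.7,90+413/2.7),(120+140/2.7,90+328/2.7)]:
    o,r=ray(t,u,v);print("corner",np.round(o+r*(.012-o[2])/r[2],4))
E
```

```text
button (array([0.5680937 , 0.20636514, 0.14243018]), np.float64(0.0018673706970429552))
top 199 [-1, -3, 1, 15, 142, 143, 144, 145, 124, 124, 122, 123, 122]
top 200 [1, 0, 142, 143, 143, 143, 145, 145, 145, 124, 125, 126, 125]
top 201 [-4, 142, 141, 143, 143, 143, 145, 143, 145, 143, 138, 125, 124]
top 202 [-2, 142, 145, 146, 144, 141, 140, 142, 145, 143, 139, 123, 125]
top 203 [143, 143, 144, 142, 143, 145, 141, 143, 142, 143, 144, 124, 123]
top 204 [143, 142, 142, 143, 141, 142, 144, 145, 143, 142, 143, 125, 11]
top 205 [143, 144, 139, 139, 141, 142, 141, 953, 144, 142, 143, 123, 9]
top 206 [12, 145, 144, 143, 145, 139, 144, 145, 140, 145, 141, 120, 13]
top 207 [9, 145, 143, 142, 144, 142, 144, 144, 144, 141, 123, 11, 9]
top 208 [12, 8, 143, 145, 145, 144, 143, 144, 144, 137, 120, 12, 10]
top 209 [12, 11, 12, 123, 143, 142, 143, 138, 125, 123, 10, 10, 14]
scene 147 [1, 0, 3, 2, -1, 1, 3, 2, 0, 1, 0, 1, 2]
scene 148 [3, -1, 2, 2, 4, 1, 2, 1, -1, 1, 0, 0, 2]
scene 149 [-1, 2, 1, 145, 145, 144, 145, 143, 144, 145, 0, -1, 1]
scene 150 [2, 0, 144, 146, 145, 145, 144, 145, 146, 145, 145, 2, 2]
scene 151 [2, 0, 144, 144, 145, 146, 144, 146, 147, 145, 145, 144, 0]
scene 152 [2, 3, 143, 146, 143, 145, 146, 145, 145, 146, 146, 143, 3]
scene 153 [0, 1, 141, 144, 145, 145, 145, 144, 144, 144, 143, 2, 1]
scene 154 [1, 1, 3, 139, 140, 142, 142, 142, 141, 141, 139, 0, 2]
scene 155 [1, 2, 1, 127, 126, 139, 141, 139, 138, 2, 3, 2, 3]
scene 156 [1, 126, 126, 126, 127, 129, 131, 132, 127, 124, 2, 3, 1]
scene 157 [1, 123, 128, 125, 126, 127, 129, 128, 127, 125, 125, 0, 2]
corner [0.7785 0.1672 0.012 ]
corner [ 0.6986 -0.0255  0.012 ]
corner [0.4778 0.0632 0.012 ]
corner [0.556  0.2578 0.012 ]
```

```bash
cat >> h.py <<'E'
yaw=np.radians(-22.2);X=np.array([np.cos(yaw),np.sin(yaw),0]);Y=np.array([-np.sin(yaw),np.cos(yaw),0])
B=np.array([.568,.2065,.144]);O=B+.129*X;O[2]=.110   # on axle, at wheel plane
def drum_angle(d,show=True):
    """neck points: in the band around neck y, farther than 60mm from axle"""
    P,u,v=back(d); q=P-O; x=q@X;y=q@Y;z=q[:,2];r=np.hypot(x,z)
    m=(abs(y+.080)<.030)&(r>.066)&(r<.092)&(x>-.07)
    a=np.arctan2(x[m],z[m])
    return m.sum(),np.median(a),np.percentile(a,[5,95]),np.c_[x[m],y[m],z[m]].mean(0)
E
python3 - <<'E'
from h import *
for n in("top0","scene0"):
    d=load(n);print(n,drum_angle(d))
    P,u,v=back(d);q=P-O;x,y,z=q@X,q@Y,q[:,2];r=np.hypot(x,z);
    m=(abs(x)<.15)&(abs(y+.07)<.12)&(z>.01)&(r<.06)
    print("drum y",np.percentile(y[m],[1,50,99]),"r",np.percentile(r[m],[10,50,90]))
E
python3 - <<'E'
from cell import *
import cv2
p=read_camera("wrist");cv2.imwrite("pics/w0.png",p["frame"]);print(p["tool_from_camera"].round(3).tolist(),finger_overhang)
E
```

```text
top0 (np.int64(182), np.float64(1.3216541123318306), array([1.25792281, 1.49227192]), array([ 0.07411602, -0.07670646,  0.01695413]))
drum y [-0.15233498 -0.06995581  0.03166475] r [0.04067241 0.05374355 0.05602654]
scene0 (np.int64(410), np.float64(1.4500622129689682), array([1.25990651, 1.74720507]), array([ 0.08097636, -0.07968809,  0.00774005]))
drum y [-0.15328146 -0.08681735  0.02691   ] r [0.03221105 0.0547646  0.05648482]
[[-0.001, -0.284, 0.959, -0.15], [0.0, -0.959, -0.284, 0.078], [1.0, 0.0, 0.001, 0.001], [0.0, 0.0, 0.0, 1.0]] 0.011
```

>>> servo_tool(rows=[10,-10,0,0,1,32,-32,0,0,1,58,-58,0,0,1,85,-85,0,0,1,112,-112,0,0,1,138,-138,0,0,1,164,-164,0,0,1,190,-190,0,0,1,205,-205,0,0,1,212,-212,0,0,1], force=20)

```text
time_s: 1.78
tool_pos: [0.3596, 0.4174, 0.234]
tool_rot: [-102.5, 89.9, -25.7]
force: [0.2, 0.2, 0.1]
grip_width: 0.0284
```

>>> servo_tool(rows=[10,-10,0,0,1,32,-32,0,0,1,58,-58,0,0,1,85,-85,0,0,1,112,-112,0,0,1,138,-138,0,0,1,164,-165,0,0,1,190,-191,0,0,1,205,-208,0,0,1,212,-215,0,0,1])

```text
time_s: 2.62
tool_pos: [0.5697, 0.2031, 0.2335]
tool_rot: [-134.2, 89.9, -57.2]
force: [-0.4, -1.0, -0.1]
grip_width: 0.0005
```

>>> servo_tool(rows=[0,0,0,0,1,0,0,0,0,1,0,0,0,0,1])

```text
time_s: 2.87
tool_pos: [0.5661, 0.2098, 0.2334]
tool_rot: [51.9, 89.9, 129.3]
force: [-0.8, 0.6, -0.5]
grip_width: 0.0002
```

>>> servo_tool(rows=[1,-2,-10,0,1,1,-2,-22,0,1,1,-2,-34,0,1,1,-2,-44,0,1,1,-2,-52,0,1,1,-2,-58,0,1,1,-2,-62,0,1,1,-2,-62,0,1,1,-2,-62,0,1,1,-2,-62,0,1])

```text
time_s: 3.7
tool_pos: [0.5691, 0.205, 0.1722]
tool_rot: [-51.9, 89.9, 25.4]
force: [0.2, 0.6, 0.3]
grip_width: 0.0002
```

Run:
```python
from cell import *
import cv2,numpy as np
from h import *
o=get_obs();print(o["time_s"],o["tool_pos"],o["tool_rot"],o["force"])
for n in("scene","top"):
    p=read_camera(n);np.savez(n+"1.npz",f=p["frame"],z=p["range_z"],K=p["intrinsics"],T=p["cam_to_world"])
    a,b,c,d=(60,260,180,380) if n=="scene" else (90,310,90,310)
    cv2.imwrite(f"pics/{n}1.png",cv2.resize(p["frame"][a:b,c:d],None,fx=2.7,fy=2.7,interpolation=2))
    print(drum_angle(load(n+"1")))
    print(get_obs()["tool_pos"])
```

```text
3.7 [0.56909767 0.20504169 0.17220257] [-51.86320441  89.92969183  25.36669061] [0.15175763 0.56248036 0.30100057]
(np.int64(408), np.float64(1.4507564434950897), array([1.2628541 , 1.75285164]), array([ 0.08102061, -0.07951002,  0.00790618]))
[0.56909161 0.20501521 0.17226046]
(np.int64(180), np.float64(1.3271849579679103), array([1.26678306, 1.52447612]), array([ 0.07412598, -0.0768077 ,  0.01676874]))
[0.56907821 0.20507209 0.17227708]
```

View pics/scene1.png

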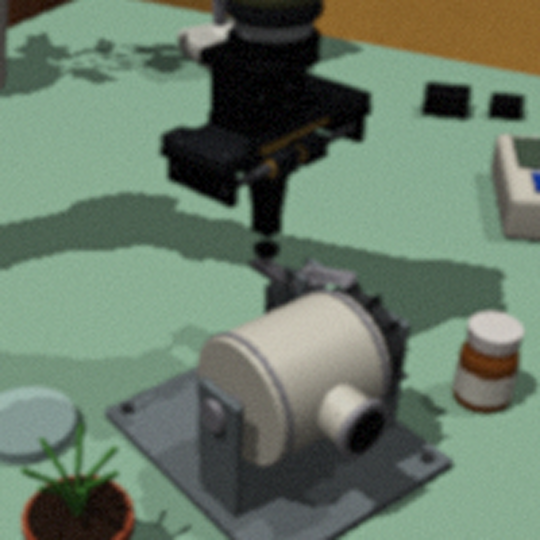

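View pics/top1.png

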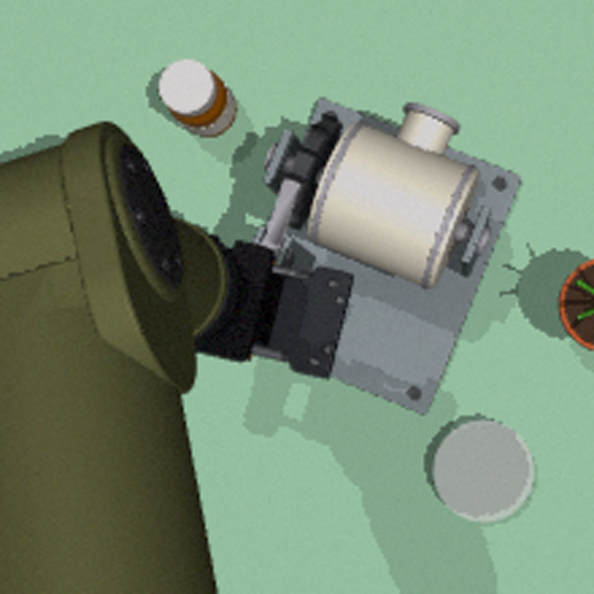

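>>> servo_tool(rows=[-1,1,-4,0,1,-1,1,-8,0,1,-1,1,-11,0,1,-1,1,-12,0,1,-1,1,-12,0,1,-1,1,-12,0,1])

```text
time_s: 4.3
tool_pos: [0.5676, 0.2059, 0.1595]
tool_rot: [135.3, 90.0, -147.4]
force: [0.4, 0.1, -0.5]
grip_width: 0.0005
```

>>> servo_tool(rows=[0,0,-0.5,0,1,0,0,-1,0,1,0,0,-1,0,1])

```text
time_s: 4.55
tool_pos: [0.5677, 0.206, 0.1586]
tool_rot: [-36.6, 90.0, 40.7]
force: [-0.7, -0.6, 0.4]
grip_width: 0.0004
```

>>> servo_tool(rows=[0,0,-0.5,0,1,0,0,-1,0,1,0,0,-1,0,1])

```text
time_s: 4.8
tool_pos: [0.5676, 0.2059, 0.1575]
tool_rot: [82.3, 90.0, 159.5]
force: [-0.7, 0.7, -0.3]
grip_width: 0.0005
```

>>> servo_tool(rows=[0,0,-0.5,0,1,0,0,-1,0,1,0,0,-1,0,1])

```text
time_s: 5.05
tool_pos: [0.5676, 0.2059, 0.1564]
tool_rot: [102.2, 90.0, 179.4]
force: [-0.3, -0.2, -0.7]
grip_width: 0.0002
```

Tip is at about 145.4 mm. I'll keep going in single small steps.

>>> servo_tool(rows=[0,0,-0.5,0,1,0,0,-0.5,0,1])

```text
time_s: 5.22
tool_pos: [0.5676, 0.2059, 0.156]
tool_rot: [129.4, 90.0, -153.4]
force: [0.5, 0.1, -0.9]
grip_width: 0.0003
```

>>> servo_tool(rows=[0,0,-0.5,0,1,0,0,-0.5,0,1])

```text
time_s: 5.38
tool_pos: [0.5677, 0.206, 0.1558]
tool_rot: [-39.0, 90.0, 38.2]
force: [0.1, -0.0, 0.9]
grip_width: 0.0003
```

>>> servo_tool(rows=[0,0,-0.5,0,1,0,0,-0.5,0,1])

```text
time_s: 5.55
tool_pos: [0.5677, 0.206, 0.1557]
tool_rot: [-25.3, 90.0, 52.0]
force: [-1.4, 0.3, 4.5]
grip_width: 0.0004
```

>>> servo_tool(rows=[0,0,-0.5,0,1,0,0,-0.5,0,1])

```text
time_s: 5.72
tool_pos: [0.5677, 0.206, 0.1554]
tool_rot: [-22.9, 90.0, 54.3]
force: [-2.7, -1.6, 5.4]
grip_width: 0.0004
```

>>> servo_tool(rows=[0,0,-0.5,0,1,0,0,-1,0,1])

```text
time_s: 5.88
tool_pos: [0.5677, 0.2061, 0.1546]
tool_rot: [-13.9, 90.0, 63.4]
force: [-3.5, -1.6, 7.0]
grip_width: 0.0005
```

>>> servo_tool(rows=[0,0,-0.5,0,1,0,0,-1,0,1])

```text
time_s: 6.05
tool_pos: [0.5676, 0.2061, 0.1537]
tool_rot: [-0.3, 90.0, 76.9]
force: [-3.6, -1.2, 7.3]
grip_width: 0.0003
```

>>> servo_tool(rows=[0,0,-0.5,0,1,0,0,-1,0,1])

```text
time_s: 6.22
tool_pos: [0.5675, 0.2061, 0.1527]
tool_rot: [14.0, 90.0, 91.3]
force: [-4.2, -0.8, 6.7]
grip_width: 0.0006
```

>>> servo_tool(rows=[0,0,-0.5,0,1,0,0,-1,0,1])

```text
time_s: 6.38
tool_pos: [0.5674, 0.2062, 0.1517]
tool_rot: [25.6, 90.0, 102.8]
force: [-3.4, -1.0, 7.5]
grip_width: 0.0004
```

>>> servo_tool(rows=[0,0,-0.5,0,1,0,0,-1,0,1])

```text
time_s: 6.55
tool_pos: [0.5675, 0.2062, 0.1506]
tool_rot: [16.6, 90.0, 93.9]
force: [-3.7, -1.1, 6.1]
grip_width: 0.0006
```

>>> servo_tool(rows=[0,0,-0.5,0,1,0,0,-0.8,0,1])

```text
time_s: 6.72
tool_pos: [0.5674, 0.2062, 0.1494]
tool_rot: [34.3, 90.0, 111.6]
force: [-3.0, 0.2, 5.5]
grip_width: 0.0004
```

```bash
cat > look.py <<'E'
from cell import *
from h import *
import sys
k=sys.argv[1]
p=read_camera("scene");np.savez("s.npz",f=p["frame"],z=p["range_z"],K=p["intrinsics"],T=p["cam_to_world"])
cv2.imwrite(f"pics/s{k}.png",cv2.resize(p["frame"][100:260,180:380],None,fx=3,fy=3,interpolation=2))
n,a,pc,c=drum_angle(load("s"))
o=get_obs();print(o["time_s"],o["tool_pos"].round(4),o["force"].round(1),"drum",n,a.round(3),pc.round(3))
E
python3 look.py 2
```

```text
6.7667 [0.5674 0.2062 0.1493] [-2.7  0.2  4.4] drum 415 1.428 [1.238 1.734]
```

>>> servo_tool(rows=[0,0,-0.3,0,1,0,0,-0.6,0,1,0,0,-0.6,0,1,0,0,-0.6,0,1])

```text
time_s: 7.1
tool_pos: [0.5673, 0.2062, 0.1487]
tool_rot: [47.8, 90.0, 125.1]
force: [-3.5, -0.0, 5.8]
grip_width: 0.0007
```

```bash
python3 look.py 3
```

```text
7.15 [0.5673 0.2062 0.1487] [-1.7  0.3  5.8] drum 433 1.371 [1.17  1.673]
```

>>> servo_tool(rows=[0,0,0,0,1,0,0,0,0,1,0,0,0,0,1,0,0,0,0,1,0,0,0,0,1,0,0,0,0,1,0,0,0,0,1,0,0,0,0,1,0,0,0,0,1,0,0,0,0,1])

```text
time_s: 7.98
tool_pos: [0.5674, 0.2063, 0.1488]
tool_rot: [42.8, 90.0, 120.0]
force: [-2.7, 0.1, 5.8]
grip_width: -0.0
```

>>> servo_tool(rows=[0,0,0,0,1,0,0,0,0,1,0,0,0,0,1,0,0,0,0,1,0,0,0,0,1,0,0,0,0,1,0,0,0,0,1,0,0,0,0,1,0,0,0,0,1,0,0,0,0,1])

```text
time_s: 8.82
tool_pos: [0.5674, 0.2063, 0.1488]
tool_rot: [38.4, 90.0, 115.6]
force: [-3.0, -0.2, 5.0]
grip_width: 0.0005
```

```bash
python3 look.py 4
```

```text
8.8667 [0.5674 0.2062 0.1488] [-2.9 -0.1  5.6] drum 481 1.107 [0.873 1.374]
```

>>> servo_tool(rows=[0,0,0,0,1,0,0,0,0,1,0,0,0,0,1,0,0,0,0,1,0,0,0,0,1,0,0,0,0,1,0,0,0,0,1,0,0,0,0,1,0,0,0,0,1,0,0,0,0,1])

```text
time_s: 9.7
tool_pos: [0.5674, 0.2062, 0.1487]
tool_rot: [41.2, 90.0, 118.5]
force: [-2.4, -0.5, 4.2]
grip_width: 0.0005
```

```bash
python3 look.py 5
```

```text
9.75 [0.5674 0.2063 0.1488] [-2.8  0.   5.8] drum 493 0.974 [0.731 1.23 ]
```

View pics/s5.png

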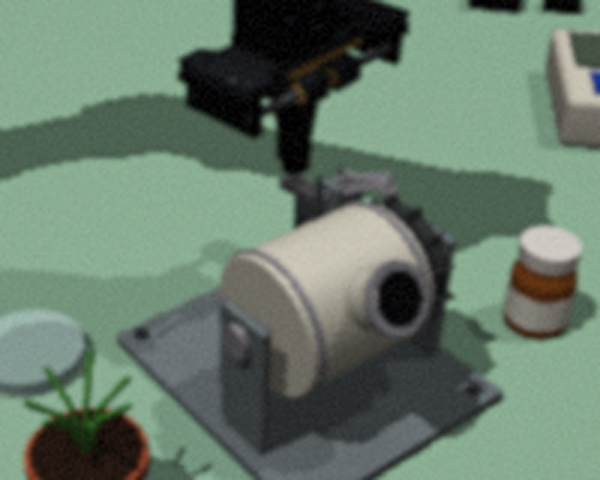

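>>> servo_tool(rows=[0,0,0,0,1,0,0,0,0,1,0,0,0,0,1,0,0,0,0,1,0,0,0,0,1,0,0,0,0,1,0,0,0,0,1,0,0,0,0,1,0,0,0,0,1,0,0,0,0,1])

```text
time_s: 10.58
tool_pos: [0.5674, 0.2062, 0.1487]
tool_rot: [50.2, 90.0, 127.4]
force: [-2.8, -0.3, 5.2]
grip_width: 0.0004
```

>>> servo_tool(rows=[0,0,0,0,1,0,0,0,0,1,0,0,0,0,1,0,0,0,0,1,0,0,0,0,1,0,0,0,0,1,0,0,0,0,1,0,0,0,0,1,0,0,0,0,1,0,0,0,0,1])

```text
time_s: 11.42
tool_pos: [0.5674, 0.2062, 0.1488]
tool_rot: [45.5, 90.0, 122.7]
force: [-2.5, -0.2, 5.2]
grip_width: 0.0004
```

>>> servo_tool(rows=[0,0,0,0,1,0,0,0,0,1,0,0,0,0,1,0,0,0,0,1,0,0,0,0,1,0,0,0,0,1,0,0,0,0,1,0,0,0,0,1,0,0,0,0,1,0,0,0,0,1])

```text
time_s: 12.25
tool_pos: [0.5674, 0.2062, 0.1488]
tool_rot: [39.5, 90.0, 116.7]
force: [-2.8, 0.0, 5.2]
grip_width: 0.0009
```

>>> servo_tool(rows=[0,0,0,0,1,0,0,0,0,1,0,0,0,0,1,0,0,0,0,1,0,0,0,0,1,0,0,0,0,1,0,0,0,0,1,0,0,0,0,1])

```text
time_s: 12.92
tool_pos: [0.5674, 0.2062, 0.1488]
tool_rot: [43.8, 90.0, 121.0]
force: [-2.1, -0.8, 5.4]
grip_width: 0.0007
```

```bash
python3 look.py 6; python3 -c "
from h import *
d=load('s');P,u,v=back(d);q=P-O;x,y,z=q@X,q@Y,q[:,2];r=np.hypot(x,z)
m=(abs(y+.08)<.03)&(r>.07)&(r<.095)&(x>-.07)
Q=np.c_[x,y,z][m]
# rim circle: points near max out; test neck-axis angle via extents
a=np.arctan2(Q[:,0],Q[:,2]);print(np.percentile(a,[1,50,99]),(a.min()+a.max())/2)
"
```

```text
12.9667 [0.5674 0.2063 0.1488] [-2.2 -0.6  5.1] drum 497 0.485 [0.221 0.722]
[0.18906785 0.48055318 0.75001066] 0.46086281737746376
```

View pics/s6.png

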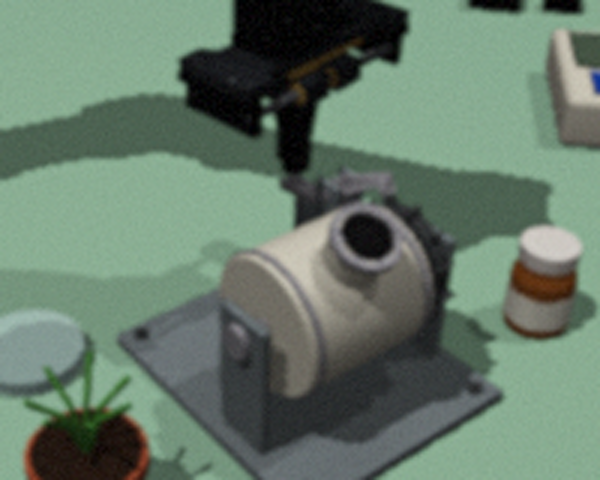

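>>> servo_tool(rows=[0,0,0,0,1,0,0,0,0,1,0,0,0,0,1,0,0,0,0,1,0,0,0,0,1,0,0,0,0,1,0,0,0,0,1,0,0,0,0,1,0,0,0,0,1,0,0,0,0,1])

```text
time_s: 13.8
tool_pos: [0.5673, 0.2062, 0.1488]
tool_rot: [44.3, 90.0, 121.6]
force: [-1.7, 0.7, 5.2]
grip_width: 0.0005
```

>>> servo_tool(rows=[0,0,0,0,1,0,0,0,0,1,0,0,0,0,1,0,0,0,0,1,0,0,0,0,1,0,0,0,0,1,0,0,0,0,1])

```text
time_s: 14.38
tool_pos: [0.5674, 0.2062, 0.1488]
tool_rot: [46.2, 90.0, 123.4]
force: [-2.8, -0.3, 5.3]
grip_width: 0.0002
```

```bash
python3 look.py 7
```

```text
14.4333 [0.5674 0.2062 0.1487] [-3.  -0.3  5.3] drum 464 0.279 [-0.008  0.502]
```

>>> servo_tool(rows=[0,0,4,0,1,0,0,10,0,1,0,0,18,0,1,0,0,28,0,1,0,0,38,0,1,0,0,48,0,1,0,0,55,0,1,0,0,58,0,1,0,0,60,0,1,0,0,60,0,1])

```text
time_s: 15.27
tool_pos: [0.5678, 0.206, 0.2085]
tool_rot: [-44.3, 90.0, 33.0]
force: [0.6, -0.1, 0.4]
grip_width: 0.0005
```

```bash
python3 look.py 8
```

```text
15.3167 [0.5675 0.2059 0.208 ] [-0.3 -0.7  0.1] drum 442 0.155 [-0.137  0.363]
```

>>> servo_tool(rows=[0,0,0,0,1,0,0,0,0,1,0,0,0,0,1,0,0,0,0,1,0,0,0,0,1,0,0,0,0,1,0,0,0,0,1,0,0,0,0,1,0,0,0,0,1,0,0,0,0,1])

```text
time_s: 16.15
tool_pos: [0.5677, 0.206, 0.2082]
tool_rot: [-47.4, 90.0, 29.8]
force: [-0.2, 0.2, 0.4]
grip_width: 0.0008
```

>>> servo_tool(rows=[0,0,0,0,1,0,0,0,0,1,0,0,0,0,1,0,0,0,0,1,0,0,0,0,1,0,0,0,0,1,0,0,0,0,1,0,0,0,0,1,0,0,0,0,1,0,0,0,0,1])

```text
time_s: 16.98
tool_pos: [0.5676, 0.206, 0.2082]
tool_rot: [-4.9, 90.0, 72.4]
force: [0.5, -0.2, 0.3]
grip_width: 0.0003
```

```bash
python3 look.py 9
```

```text
17.0333 [0.5676 0.2059 0.2082] [-0.3  1.3 -0.5] drum 426 0.104 [-0.202  0.294]
```

>>> servo_tool(rows=[0,0,0,0,1,0,0,0,0,1,0,0,0,0,1,0,0,0,0,1,0,0,0,0,1,0,0,0,0,1,0,0,0,0,1,0,0,0,0,1,0,0,0,0,1,0,0,0,0,1])

```text
time_s: 17.87
tool_pos: [0.5676, 0.206, 0.2082]
tool_rot: [-18.9, 90.0, 58.3]
force: [0.5, -0.2, 0.4]
grip_width: 0.0005
```

>>> servo_tool(rows=[0,0,0,0,1,0,0,0,0,1,0,0,0,0,1,0,0,0,0,1,0,0,0,0,1,0,0,0,0,1,0,0,0,0,1,0,0,0,0,1,0,0,0,0,1,0,0,0,0,1])

```text
time_s: 18.7
tool_pos: [0.5677, 0.2059, 0.2082]
tool_rot: [-19.6, 90.0, 57.6]
force: [0.8, 0.5, 0.1]
grip_width: 0.0008
```

```bash
python3 look.py 10
```

```text
18.75 [0.5677 0.206  0.2082] [-0.   0.5  0.3] drum 430 0.099 [-0.207  0.297]
```

View pics/s10.png

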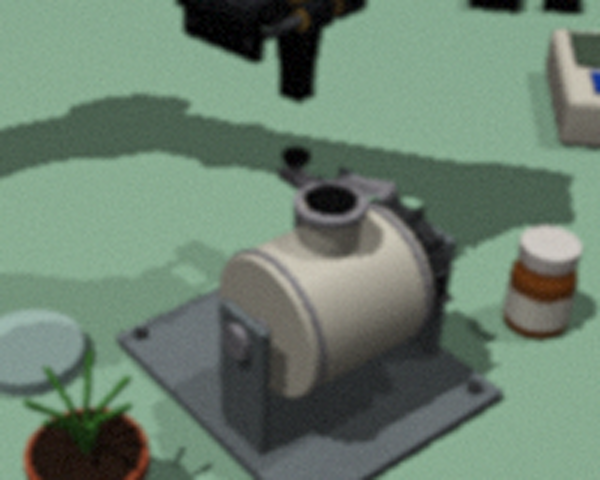

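The neck rim centre is near pixel (330,203) of the crop and looks upright. The button at (295,157) stands free, with the fingers about 50 mm above it.

```bash
python3 -c "
from h import *
for n in('scene0','s'):
    d=load(n);P,u,v=back(d);m=(np.hypot(P[:,0]-.568,P[:,1]-.2065)<.010)&(P[:,2]>.135)&(P[:,2]<.16);print(n,m.sum(),np.median(P[m,2]).round(4))
from cell import *
print(sign_off())"
```

```text
scene0 30 0.145
s 34 0.1451
the job is handed in; nothing more can be done
None
```

The drum now stands with its filling neck straight up, held by the pawl. The job is handed in; no verdict was reported.

**What I did:** I felt for the button with the closed fingertips, finding its top at about 145 mm. I pressed it about 7 mm down, short of the 8 mm stop. The highest vertical force in the readings was about 7.5 N, or about 8.3 N counting the sideways part. The drum ran back from about 1.57 rad at roughly 0.16 rad/s. I let go at about 0.25 rad, so the pawl dropped and caught the wheel at the zero tooth. I then lifted the fingers clear.

**Last checks:**
- **Neck:** it looks upright in the last picture. The span of the rim puts the drum at about 0.05 rad, and the median of the same points gives 0.10. That median is not centred on the neck; both are inside the 0.15 limit.
- **Drum:** it stood still, with the reading the same from 17.0 s to 18.75 s apart from measurement noise.
- **Pawl:** the button top was back at its starting height (145.1 mm against 145.0 mm), so the pawl is fully down.
- **Robot:** the fingertips were about 50 mm above the button and touching nothing.
- **Jar, dish and pot:** nothing went near them and they look unmoved in the pictures. I did not measure their positions again.

No check failed.

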